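# Ready the gas stove and point out which beaker goes on it

### The arm

A 7-joint arm with a two-finger parallel gripper is mounted at the origin on the work surface. World frame = base frame: x ahead of the robot, y to its left, z up, the work surface at z = 0. Lengths are in mm, angles in rad, forces in N, time in s.
With the tool pointing down it reaches from about 425 to 950 mm from the base axis. Payload 16.7 kg.
Tool frame: the origin (TCP) lies at the very end of the fingers, on their centre line; the grasp point (between the pads) lies r.grip_point_offset behind it (r.grip_point_offset is the distance from the TCP to the grasp point, in mm); z points along the fingers, y is the direction in which the jaws open and shut (so a half turn about z gives the same grasp; the last joint's range is limited). The gripper opens to 94 mm and grips with 3 to 60 N. Pads are 16 mm wide; open, the fingers measure 119 mm over their backs; the gripper's body (75 mm by 177 mm) begins 78 mm behind the grasp point.
Start: joints at [1.044, 0.426, 0.074, 1.606, -0.034, 1.111, -0.067], TCP at [248.958, -627.371, 205.467] pointing down, gripper open.
Joint ranges: [-2.85, 2.85], [-0.5, 2.14], [-1.23, 1.37], [0.21, 2.46], [-1.02, 4.16], [0.16, 2.05], [-2.73, 2.73]. Speed limits (rad/s): [1.89, 1.89, 2.39, 2.39, 3.01, 3.01, 3.01].

### API

Orientations are given as a unit quaternion [x, y, z, w].
In Python, from station import r gives the robot as it stands.
- The arm moves only by the tool carry_out, never from a script. Its argument "motion" is a list that holds one entry, the list of rows, each a list of 7 numbers: the shift along the world's x, y, z in m, then the turn, a rotation vector about the world's x, y, z in degrees, then the opening, from -1 (shut) to 1 (fully open). A call has 1 to 5 rows; each row is the pose to reach, as a shift and turn from the pose commanded when the call began; what a row does not reach only later rows make up. A row lasts 1/8 s, in which the tool goes at most 62.5 mm and 10.7 degrees, less where a joint would pass 70% of its speed; a pose out of reach is approached as far as the arm can. A call with a gripper value outside its range is refused whole. The fingers move at their own pace and stop on an object; the grip force is fixed at half the most. Time passes only in rows, so rows that repeat a pose let the fingers close. It gives the time, the measured TCP pose, the force and the opening at its end, in the units of the state.
- r.state(): the state, without advancing time (a new reading comes with each control period).
- r.camera(name): name is "side" or "top" or "wrist"; returns the picture (384x512x3 uint8, red, green, blue); there is no depth.
- r.get_calibration(name): a dict with "vertical_fov" (degrees; the focal length in pixels is half the picture's height over the tangent of half this angle, whatever the lens; pixels are square), "cx", "cy" (the principal point, pixels), "rvec" (rotation vector, rad) and "tvec" (3), from world to camera coordinates, as OpenCV has them; the wrist camera has in their place "mount" (4x4, takes a point from camera to tool coordinates, whose origin is the TCP and whose axes are the flange's). Camera axes: x right, y down, z forward; pixel columns grow to the right and rows downward; lengths in mm; the calibration is good to about 2 mm. A picture is of the moment at which its call begins: read the wrist's pose just before it. get_calibration takes no time and is no camera call.
- r.sign_off(): hands the job in, once; it reports no verdict.
Trained networks look in the newest picture that a camera, given by its name, has taken for a name from the list of things; names that differ only in an ending like _2 or _b are one class to them, and where a whole thing is asked for, a point or a joint stands for the part that bears it (a point fixed in the world has none). Each returns a list of dicts, best first, with "p" (0 to 1); they miss things now and then, are a little off and sometimes report something else, mostly with a low value. They report only what shows in the picture. A call takes as long as a camera call.
- r.find_in(camera, query): "location" ([x, y, z] in mm, in world coordinates, good to about 4 mm: the middle of the surface that is visible of it).
The state is a dict: "t": time; "qpos": joint angles; "qd": joint speeds; "joint_torque": joint torques, N m; "ee_pos": TCP position; "tcp_rot": TCP orientation; "wrist_force": force on the tool from outside, world axes, zero at the start; "wrist_torque": the same for the moment, N m; "width": finger opening in mm.
Only numpy, scipy, OpenCV 4.12 (cv2) and the standard library are available. Lean on these libraries where they do the work, as an engineer would, in place of code of your own. Each camera call takes 0.05 s, during which the arm holds its last target.

### The job

Get the portable gas stove ready and show the pupil what goes where: press the cartridge lever on the stove's front down with the fingertips until it is fully home, then point at the middle-sized of the three glass beakers in the white tray, and then at the middle of the wire rack over the burner. Point from above with the fingertips a few centimetres clear of the beaker's mouth or the rack, keep still there for two seconds each time, and finish while still pointing at the rack. Touch neither the beakers nor the rack, do not point at a wrong beaker, pick nothing up and leave everything else where it stands.

Things in the scene. Friction and masses are not known exactly. Their poses are not given: they have to be found in the camera images.
- stove: portable gas stove, fixed, left or right on the bench (tray on the other side), 340 mm wide (its y), 270 mm deep; origin at the centre of its underside, front with knob and lever faces its -x, z up. Burner on its +y half; raised cartridge bay, top 82 mm high, y = -170 to -58 mm. Front panel face at x = -138 mm; gas knob (45 mm wide, 27 mm proud, at y = -143, z = 46 mm) is not used
- lever (a joint): cartridge lever of the stove, a hinge about the stove's y axis; 0 = fully up (cartridge loose), 0.40 rad = fully down against its stop (home, cartridge locked). It starts near the top and needs about 5 N of downward push at the paddle; it stays where it is left.
- lever_paddle (a point): centre of the top face of the lever's white paddle, which sticks out of a slot in the stove's front beside the knob: 24 mm wide (stove's y), 25 mm long, 8 mm thick, 26 mm proud of the panel, this point 15 mm out from it. From fully up to home this point sinks 24 mm, from 66 to 42 mm above the bench, almost straight down (paddle tilts 0.2 rad up to 0.2 rad down). Free above and in front
- rack_middle (a point): middle of the top of the wire rack over the stove's burner, a 156 mm square steel wire grid, 98 mm above the bench; x, y along the rack's sides, z up. The rack is part of the stove and does not move.
- rack: the same wire rack as a solid; origin on the bench 98 mm straight below the middle of its top
- tray: white plastic tray, fixed, 260 mm (its x) by 340 mm (its y), walls 4 mm thick and 42 mm high, floor 5 mm thick; origin at the centre of its underside. The three beakers, the cup and the stick are in it.
- beaker_middle_mouth (a point): centre of the open mouth of the middle-sized glass beaker (68 mm wide, 92 mm high), at rim height, z up; the beaker stands upright in the tray, its rim 97 mm above the bench
- beaker_small_mouth (a point): centre of the mouth, at rim height, of the smallest glass beaker (50 mm wide, 70 mm high; rim 75 mm above the bench) in the tray
- beaker_large_mouth (a point): centre of the mouth, at rim height, of the largest glass beaker (88 mm wide, 120 mm high; rim 125 mm above the bench) in the tray
- beaker_middle: the middle-sized beaker; origin at the centre of its underside
- beaker_small: the smallest beaker; origin at the centre of its underside
- beaker_large: the largest beaker; origin at the centre of its underside
- cup: small white plastic cup in the tray, 34 mm wide, 42 mm high; origin under its centre; to be left alone
- stick: wooden stirring stick lying in the tray, 150 x 6 x 4 mm; origin under its centre; to be left alone
- bottle: white plastic bottle on the bench at the left, 68 mm wide, 165 mm high; origin under its centre; to be left alone
- paper_cup: white paper cup on the bench at the left, 76 mm wide, 91 mm high; origin under its centre; to be left alone
- flask: conical glass flask on the bench at the right, 84 mm wide, 133 mm high; origin under its centre; to be left alone
- cap: blue screw cap lying on the bench before the robot, 32 mm wide, 16 mm high; origin under its centre; to be left alone

How it is judged:
By the outcome, as a careful person would: the job done as asked, in the order asked, and still so for the second after the job is handed in, with the robot touching nothing.
It also fails if it takes over 54 s, if anything falls off the work surface, if the arm or the gripper's body presses on something with over 40 N, if the wrist force passes 120 N, or if a joint passes its speed limit or range.

## Working session

There is one attempt and no reset: what is moved stays moved. The work goes in short steps, Python scripts to look and compute and a tool call to move; the robot and the scene stay as the last step left them, time stands still between calls to the robot, and variables do not carry over. Pictures are saved under pics/ and viewed, and the job is handed in when it is done.

Besides the shell and the picture viewer there is one more tool, called after "Call:" as a command line: name --argument value ..., lists and objects as JSON in quotes. carry_out: Moves the arm, as the interface text tells. Its arguments: {"type":"object","properties":{"motion":{"type":"array"}},"required":["motion"]}

```bash
mkdir -p pics; ls
python3 - <<'E'
from station import r
import cv2
for n in ("side","top"):
    im=r.camera(n); cv2.imwrite(f"pics/{n}0.png",im[:,:,::-1])
    c=r.get_calibration(n); print(n,c)
    for q in ["stove","lever_paddle","rack_middle","rack","tray","beaker_middle","beaker_small","beaker_large","beaker_middle_mouth","bottle","flask","paper_cup","cap"]:
        try: print(q,[( [round(v) for v in d["location"]],round(d["p"],2)) for d in r.find_in(n,q)[:3]])
        except Exception as e: print(q,e)
s=r.state(); print(s)
E
```

```text
pics
side {'vertical_fov': 46.39129221369674, 'cx': 257.224842911349, 'cy': 184.227414856072, 'rvec': array([ 0.12042951, -2.88223448,  1.12824977]), 'tvec': array([ 539.46647479,   87.75416838, 1408.68328909])}
stove [([579, 532, 106], 0.39), ([629, -215, 65], 0.16)]
lever_paddle [([435, 510, 53], 0.25)]
rack_middle [([589, 299, 96], 0.94), ([672, -94, 42], 0.39)]
rack [([590, 303, 97], 0.94)]
tray [([599, -191, 0], 0.89)]
beaker_middle [([623, -217, 64], 0.83)]
beaker_small [([526, -133, 53], 0.56), ([576, 530, 104], 0.54)]
beaker_large [([547, -292, 83], 0.61)]
beaker_middle_mouth [([632, -213, 66], 0.87)]
bottle [([578, 529, 106], 0.86)]
flask [([519, -502, 58], 0.82)]
paper_cup [([433, 512, 54], 0.64)]
cap [([528, -131, 47], 0.66), ([371, -32, 16], 0.54)]
top {'vertical_fov': 42.62261508396631, 'cx': 254.4673739375105, 'cy': 185.45211264806963, 'rvec': array([ 2.15087577, -2.19275041,  0.14179205]), 'tvec': array([  -8.24379076,  557.29309546, 1574.48463361])}
stove [([592, 231, 54], 0.62), ([435, 541, 53], 0.16)]
lever_paddle [([467, 132, 59], 0.41)]
rack_middle [([593, 289, 98
[... 461 characters left out ...]
y([ 1.04351228,  0.42611031,  0.07395341,  1.60600989, -0.03409338,
        1.11080421, -0.06708188]), 'qd': array([ 4.49816461e-06,  6.88079705e-05, -3.61053194e-04,  4.86361536e-04,
        1.29628954e-03, -1.60178204e-03, -2.79758695e-05]), 'joint_torque': array([ 2.50581186e-03, -9.35513663e+01,  3.66392076e+00, -4.54544413e+01,
       -4.90577880e-02,  1.30174161e-02,  5.00946783e-05]), 'ee_pos': array([ 248.91365746, -627.38170177,  205.45713792]), 'tcp_rot': array([ 9.82220928e-01,  1.87728651e-01, -7.51431372e-06, -3.48778992e-05]), 'wrist_force': array([ 0.45315214,  0.24663836, -0.02686949]), 'wrist_torque': array([ 0.04507114, -0.00226003,  0.0217114 ]), 'width': 94.4810929840032}
```

View pics/side0.png

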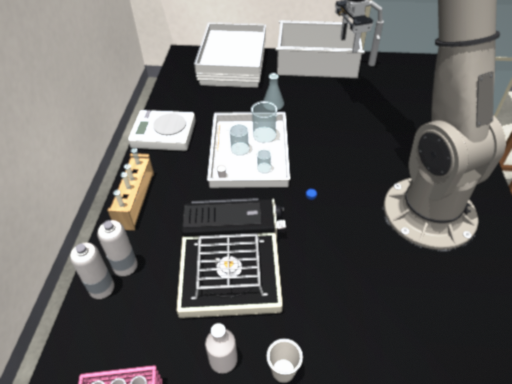

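View pics/top0.png

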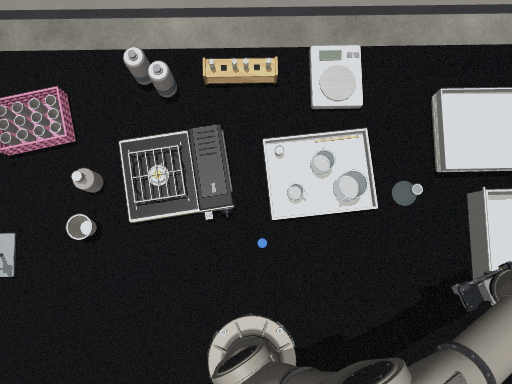

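Run:
```python
import cv2
a=cv2.imread("pics/top0.png")
cv2.imwrite("pics/ta.png",cv2.resize(a[125:225,258:383],None,fx=6,fy=6,interpolation=cv2.INTER_CUBIC))
cv2.imwrite("pics/tb.png",cv2.resize(a[120:230,112:242],None,fx=5.4,fy=5.4,interpolation=cv2.INTER_CUBIC)) 
b=cv2.imread("pics/side0.png")
cv2.imwrite("pics/sa.png",cv2.resize(b[90:190,200:300],None,fx=6,fy=6,interpolation=cv2.INTER_CUBIC))
cv2.imwrite("pics/sb.png",cv2.resize(b[190:320,170:300],None,fx=4.6,fy=4.6,interpolation=cv2.INTER_CUBIC))
```

```text
(no output)
```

View pics/ta.png

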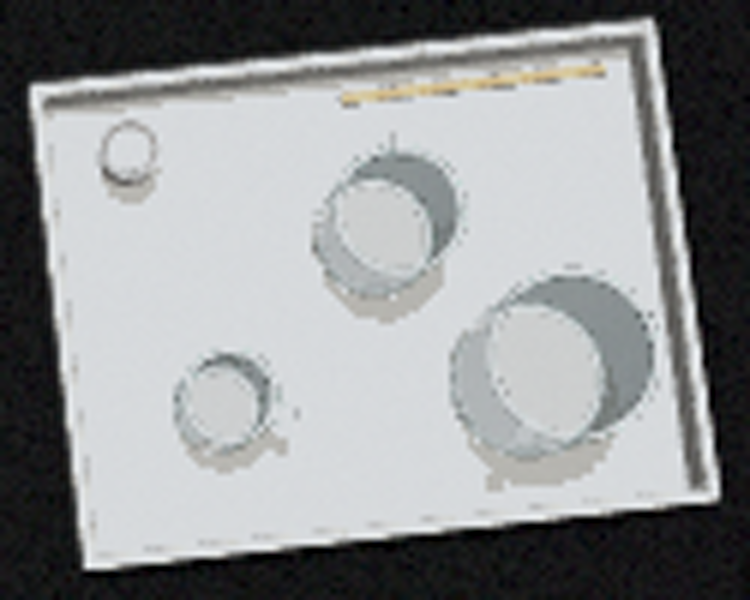

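View pics/tb.png

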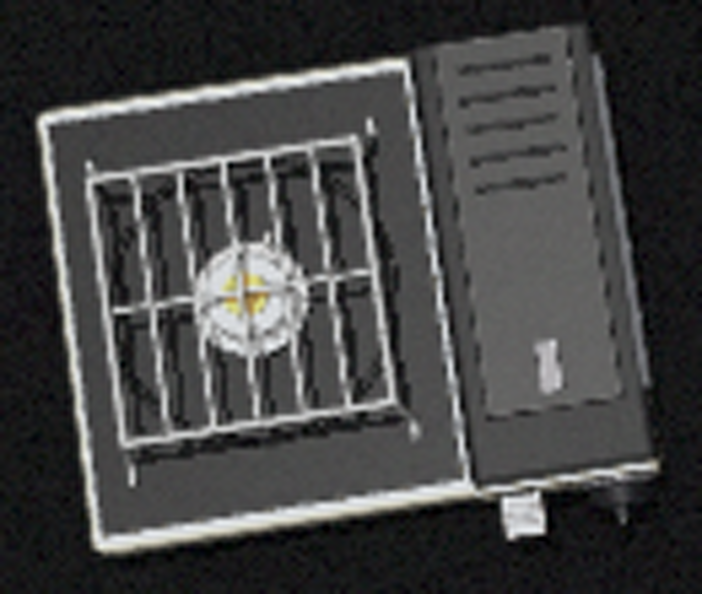

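View pics/sa.png

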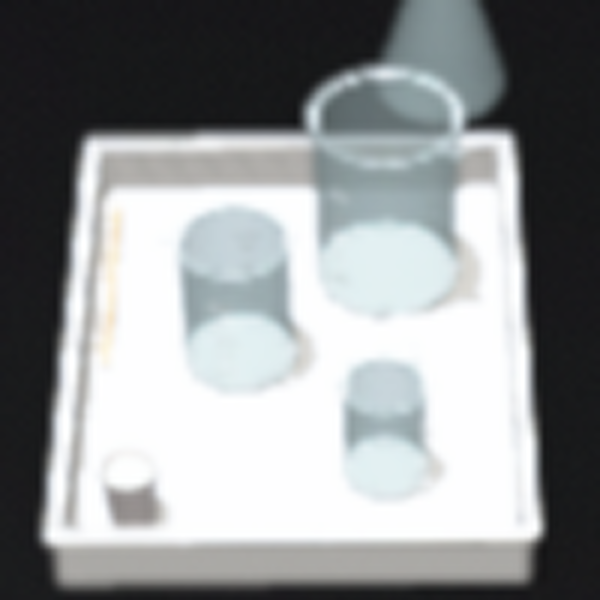

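View pics/sb.png

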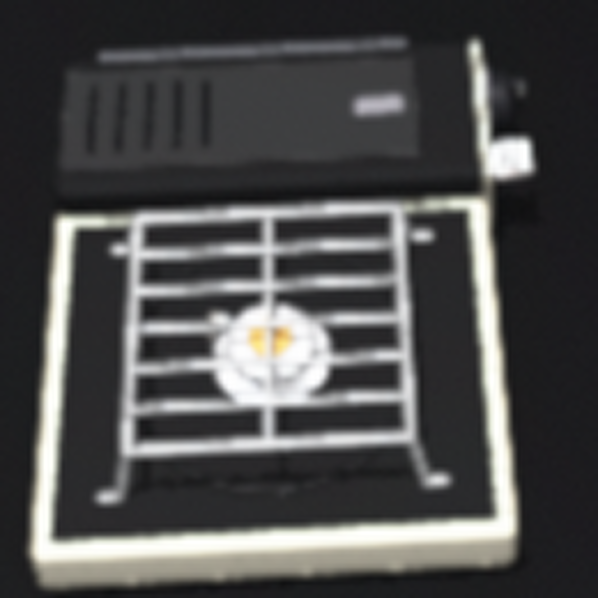

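```bash
cat > h.py <<'E'
import numpy as np, cv2
from station import r
def cam(n):
    c=r.get_calibration(n); f=192/np.tan(np.radians(c["vertical_fov"]/2))
    K=np.array([[f,0,c["cx"]],[0,f,c["cy"]],[0,0,1]]); R=cv2.Rodrigues(np.array(c["rvec"]))[0]; return K,R,np.array(c["tvec"])
def back(n,uv,z):
    K,R,t=cam(n); d=R.T@np.linalg.inv(K)@np.array([uv[0],uv[1],1.]); o=-R.T@t
    return o+d*(z-o[2])/d[2]
def proj(n,p):
    K,R,t=cam(n); q=K@(R@np.asarray(p,float)+t); return q[:2]/q[2]
E
python3 - <<'E'
from h import *
for n in("top","side"): K,R,t=cam(n); print(n,"cam pos",(-R.T@t).round())
T=lambda x,y:(x/5.4+112-.4,y/5.4+120-.4); S=lambda x,y:(x/4.6+170-.4,y/4.6+190-.4)
ta=lambda x,y:(x/6+258-.4,y/6+125-.4); sa=lambda x,y:(x/6+200-.4,y/6+90-.4)
for nm,n,P in(("T","top",[T(*p) for p in((90,180),(360,138),(397,400),(125,443))]),("S","side",[S(*p) for p in((135,213),(403,208),(410,438),(128,450))])):
    Q=np.array([back(n,p,97) for p in P]); print("rack",n,Q.round(),Q.mean(0).round(1))
for z in(60,64,66): print("paddle",z,back("top",T(523,515),z).round(1),back("side",S(513,157),z).round(1))
print("frontedge top(paddle)",back("top",T(524,538),68).round(1),back("top",T(522,493),64).round(1))
print("front panel line top",back("top",T(475,492),82).round(1),back("top",T(655,465),82).round(1))
print("mid rim side",back("side",sa(235,243),97),"base",back("side",sa(242,352),5))
print("mid top: circle A(395,225)? ",back("top",ta(395,215),97),"lower(378,238)",back("top",ta(378,238),97), "base",back("top",ta(385,228),5))
print("large rim side",back("side",sa(384,115),125),"small",back("side",sa(384,388),75))
# project the expected circles
E
```

```text
top cam pos [ 377.   12. 1627.]
side cam pos [ 445.  935. 1100.]
rack top [[660. 376.  97.]
 [682. 220.  97.]
 [528. 199.  97.]
 [506. 355.  97.]] [593.8 287.5  97. ]
rack side [[683. 218.  97.]
 [523. 201.  97.]
 [505. 356.  97.]
 [658. 376.  97.]] [592.1 287.8  97. ]
paddle 60 [462.1 129.7  60. ] [459.3 128.9  60. ]
paddle 64 [461.9 129.4  64. ] [459.3 132.   64. ]
paddle 66 [461.8 129.3  66. ] [459.2 133.5  66. ]
frontedge top(paddle) [448.2 128.7  68. ] [474.8 129.9  64. ]
front panel line top [474.8 155.7  82. ] [488.5  51.1  82. ]
mid rim side [ 625.05163407 -236.10804189   97.        ] base [ 625.73185563 -244.10586917    5.        ]
mid top: circle A(395,225)?  [ 625.0700294  -236.90064398   97.        ] lower(378,238) [ 613.00367254 -227.50935999   97.        ] base [ 632.74927165 -245.99246471    5.        ]
large rim side [ 546.30802601 -324.10007176  125.        ] small [ 532.30674869 -145.41251339   75.        ]
```

Call:
carry_out --motion '[[[0.04, 0.045, 0.01, 0, 0, -2.7, -1], [0.08, 0.09, 0.02, 0, 0, -5.4, -1], [0.12, 0.135, 0.03, 0, 0, -8.2, -1], [0.16, 0.18, 0.03, 0, 0, -10.9, -1], [0.2, 0.225, 0.03, 0, 0, -13.6, -1]]]'

```text
t: 2.02
ee_pos: [450.1, -400.9, 235.9]
tcp_rot: [0.998, 0.069, 0.0, 0.0]
wrist_force: [-0.7, -0.2, -0.3]
width: 47.4
```

Call:
carry_out --motion '[[[0.0, 0.055, 0, 0, 0, 0, -1], [0.0, 0.11, 0, 0, 0, 0, -1], [0.0, 0.165, 0, 0, 0, 0, -1], [0.0, 0.22, 0, 0, 0, 0, -1], [0.0, 0.275, 0, 0, 0, 0, -1]]]'

```text
t: 2.65
ee_pos: [448.8, -125.6, 235.8]
tcp_rot: [0.998, 0.07, 0.0, 0.0]
wrist_force: [0.6, 0.4, 0.1]
width: 0.3
```

Call:
carry_out --motion '[[[0.0, 0.055, 0, 0, 0, 0, -1], [0.0, 0.11, 0, 0, 0, 0, -1], [0.0, 0.165, 0, 0, 0, 0, -1], [0.005, 0.21, 0, 0, 0, 0, -1], [0.008, 0.24, 0, 0, 0, 0, -1]]]'

```text
t: 3.28
ee_pos: [456.9, 114.8, 235.8]
tcp_rot: [0.997, 0.071, 0.0, -0.0]
wrist_force: [0.8, -0.6, 0.1]
width: 0.3
```

Run:
```python
from h import *
s=r.state(); print(s["t"],s["ee_pos"],s["tcp_rot"],s["width"],s["qpos"].round(2),r.grip_point_offset)
im=r.camera("wrist"); cv2.imwrite("pics/w1.png",im[:,:,::-1]); 
for q in("lever_paddle","rack_middle"): print(q,[(np.round(d["location"]),round(d["p"],2)) for d in r.find_in("wrist",q)[:3]])
print(r.get_calibration("wrist"))
```

```text
3.275 [456.89427676 114.81273474 235.76893049] [ 9.97476796e-01  7.09920933e-02  3.72500553e-04 -1.57011381e-04] 0.3190644811562276 [ 0.03  0.08 -0.44  1.99  0.04  1.08 -1.85] 18.8
lever_paddle [(array([463., 129.,  58.]), 0.59)]
rack_middle [(array([565., 286.,  97.]), 0.83)]
{'vertical_fov': 69.79631506052704, 'cx': 254.7293510913883, 'cy': 183.52898079385582, 'mount': array([[-4.11010874e-04, -9.70580428e-01, -2.40776793e-01,
         7.03196358e+01],
       [ 9.99999642e-01, -2.20860715e-04, -8.16721731e-04,
        -9.29517223e-01],
       [ 7.39515992e-04, -2.40777042e-01,  9.70580171e-01,
        -1.78856182e+02],
       [ 0.00000000e+00,  0.00000000e+00,  0.00000000e+00,
         1.00000000e+00]])}
```

View pics/w1.png

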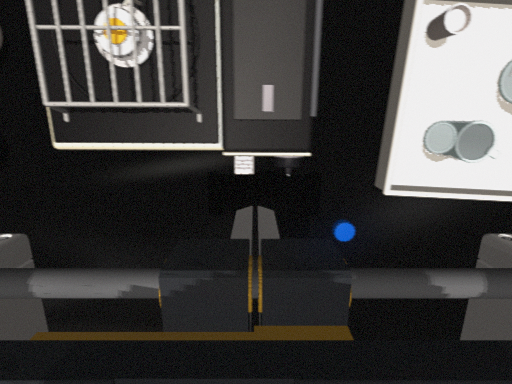

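```bash
cat >> h.py <<'E'
from scipy.spatial.transform import Rotation as Ro
def wback(uv,z,pos,rot):
    c=r.get_calibration("wrist"); f=192/np.tan(np.radians(c["vertical_fov"]/2)); M=np.array(c["mount"])
    d=np.array([(uv[0]-c["cx"])/f,(uv[1]-c["cy"])/f,1]); Rw=Ro.from_quat(rot).as_matrix()
    o=pos+Rw@M[:3,3]; d=Rw@M[:3,:3]@d; return o+d*(z-o[2])/d[2]
E
python3 - <<'E'
from h import *
s=r.state(); p,q=s["ee_pos"],s["tcp_rot"]
im=cv2.imread("pics/w1.png"); cv2.imwrite("pics/w1c.png",cv2.resize(im[140:220,205:315],None,fx=7,fy=7,interpolation=cv2.INTER_CUBIC))
for z in(62,66): print(wback((244,164),z,p,q).round(1))
print("panel top-left edge (223,151)",wback((223,153),82,p,q).round(1),wback((310,154),82,p,q).round(1))
E
```

```text
[463.6 130.2  62. ]
[464.3 130.2  66. ]
panel top-left edge (223,151) [476.9 156.9  82. ] [490.7  52.4  82. ]
```

View pics/w1c.png

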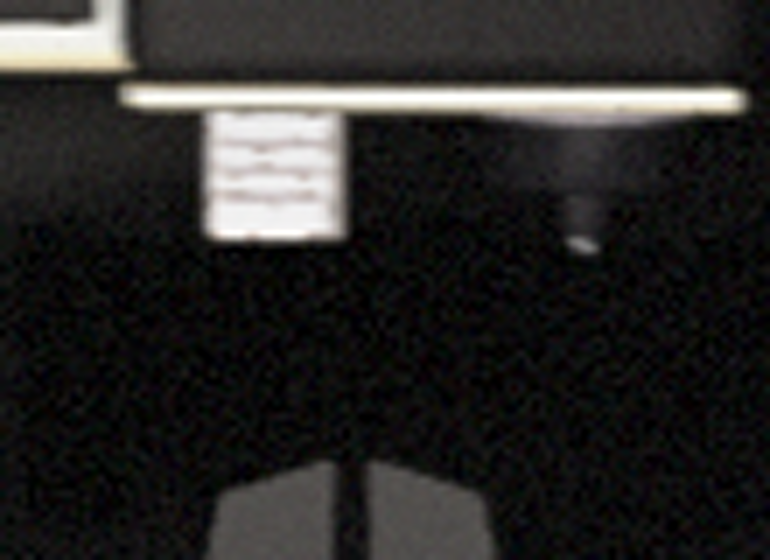

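Call:
carry_out --motion '[[[0.004, 0.015, -0.03, 0, 0, 0, -1], [0.004, 0.015, -0.07, 0, 0, 0, -1], [0.004, 0.015, -0.11, 0, 0, 0, -1], [0.004, 0.015, -0.14, 0, 0, 0, -1], [0.004, 0.015, -0.15, 0, 0, 0, -1]]]'

```text
t: 4.05
ee_pos: [460.2, 126.3, 84.2]
tcp_rot: [0.998, 0.07, -0.001, 0.0]
wrist_force: [0.5, 0.8, 0.6]
width: 0.5
```

Run:
```python
from h import *
s=r.state(); print(s["t"],s["ee_pos"],s["wrist_force"])
im=r.camera("wrist"); cv2.imwrite("pics/w2.png",im[:,:,::-1])
im=r.camera("side"); cv2.imwrite("pics/s2.png",cv2.resize(im[150:300,180:380,::-1],None,fx=4,fy=4))
```

```text
4.05 [460.20314331 126.34087852  84.15953552] [0.51093141 0.82805692 0.58983179]
```

View pics/w2.png

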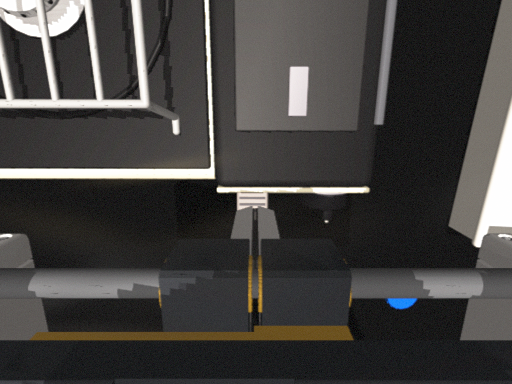

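View pics/s2.png

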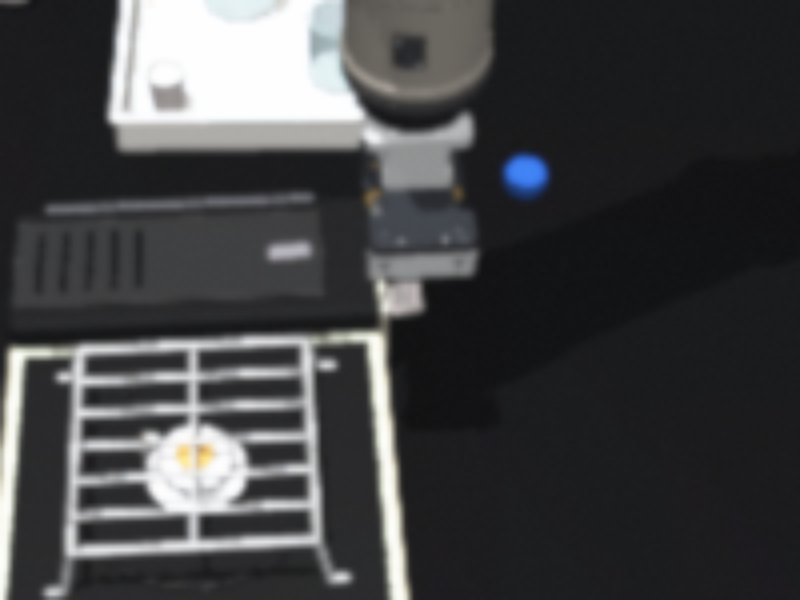

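Call:
carry_out --motion '[[[0, 0.0015, -0.005, 0, 0, 0, -1], [0, 0.0015, -0.01, 0, 0, 0, -1], [0, 0.0015, -0.015, 0, 0, 0, -1], [0, 0.0015, -0.019, 0, 0, 0, -1], [0, 0.0015, -0.023, 0, 0, 0, -1]]]'

```text
t: 4.78
ee_pos: [461.0, 129.1, 62.2]
tcp_rot: [0.998, 0.07, 0.0, -0.0]
wrist_force: [-1.1, 0.0, 3.4]
width: 0.2
```

Call:
carry_out --motion '[[[0, 0, -0.003, 0, 0, 0, -1], [0, 0, -0.006, 0, 0, 0, -1], [0, 0, -0.009, 0, 0, 0, -1], [0, 0, -0.011, 0, 0, 0, -1], [0, 0, -0.012, 0, 0, 0, -1]]]'

```text
t: 5.4
ee_pos: [460.8, 129.1, 50.3]
tcp_rot: [0.998, 0.07, -0.0, 0.0]
wrist_force: [-3.2, -1.5, 4.6]
width: 0.3
```

Call:
carry_out --motion '[[[0, 0, -0.002, 0, 0, 0, -1], [0, 0, -0.004, 0, 0, 0, -1], [0, 0, -0.005, 0, 0, 0, -1], [0, 0, -0.006, 0, 0, 0, -1], [0, 0, -0.006, 0, 0, 0, -1]]]'

```text
t: 6.02
ee_pos: [461.2, 129.2, 44.5]
tcp_rot: [0.998, 0.07, 0.0, -0.0]
wrist_force: [-1.1, -0.8, 3.7]
width: 0.5
```

Call:
carry_out --motion '[[[0, 0, -0.001, 0, 0, 0, -1], [0, 0, -0.002, 0, 0, 0, -1], [0, 0, -0.002, 0, 0, 0, -1]]]'

```text
t: 6.4
ee_pos: [461.4, 129.2, 43.2]
tcp_rot: [0.998, 0.07, 0.0, 0.0]
wrist_force: [-5.0, -2.6, 20.6]
width: 0.9
```

Call:
carry_out --motion '[[[0, 0, -0.0005, 0, 0, 0, -1], [0, 0, -0.0005, 0, 0, 0, -1]]]'

```text
t: 6.65
ee_pos: [461.5, 129.2, 42.9]
tcp_rot: [0.998, 0.07, 0.001, 0.0]
wrist_force: [-7.6, -2.2, 28.4]
width: 0.3
```

Call:
carry_out --motion '[[[0, 0, 0.005, 0, 0, 0, -1], [0, 0, 0.03, 0, 0, 0, -1], [0, 0, 0.08, 0, 0, 0, -1], [0, 0, 0.13, 0, 0, 0, -1], [-0.02, -0.02, 0.175, 0, 0, 0, -1]]]'

```text
t: 7.28
ee_pos: [441.4, 110.0, 218.7]
tcp_rot: [0.997, 0.071, 0.0, -0.001]
wrist_force: [-0.7, -1.0, -1.2]
width: 0.2
```

Call:
carry_out --motion '[[[0, -0.01, 0.005, 0, 0, 0, -1], [0, -0.02, 0.01, 0, 0, 0, -1]]]'

```text
t: 7.52
ee_pos: [441.0, 88.5, 226.8]
tcp_rot: [0.998, 0.07, 0.0, 0.0]
wrist_force: [0.1, 0.1, 0.3]
width: 0.3
```

Run:
```python
from h import *
s=r.state(); print(s["t"],s["ee_pos"],s["wrist_force"])
im=r.camera("wrist"); cv2.imwrite("pics/w3.png",im[:,:,::-1])
print([(np.round(d["location"]),round(d["p"],2)) for d in r.find_in("wrist","lever_paddle")[:3]])
im=r.camera("side"); cv2.imwrite("pics/s3.png",cv2.resize(im[190:320,170:300,::-1],None,fx=4.6,fy=4.6,interpolation=cv2.INTER_CUBIC))
```

```text
7.525 [440.9863198   88.48644299 226.79676929] [0.13315103 0.05837985 0.31201015]
[(array([464., 133.,  39.]), 0.7)]
```

View pics/w3.png

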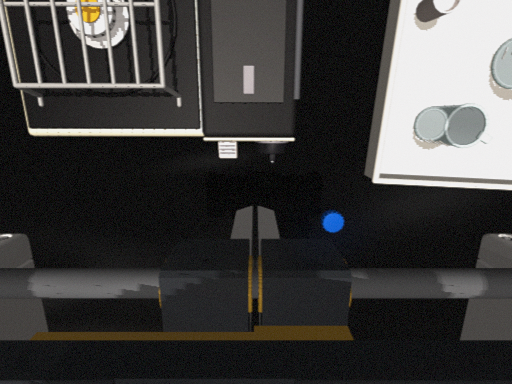

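View pics/s3.png

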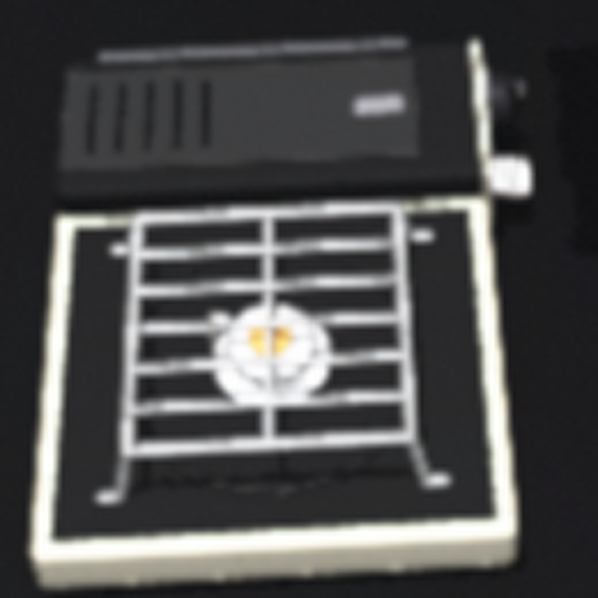

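Call:
carry_out --motion '[[[0.04, -0.03, 0, 0, 0, 0, -1], [0.08, -0.06, 0, 0, 0, 0, -1], [0.12, -0.09, 0, 0, 0, 0, -1], [0.155, -0.13, 0, 0, 0, 0, -1], [0.175, -0.17, 0, 0, 0, 0, -1]]]'

```text
t: 8.3
ee_pos: [617.2, -81.3, 224.9]
tcp_rot: [0.998, 0.071, -0.001, -0.0]
wrist_force: [0.9, 0.6, -0.7]
width: 0.7
```

Call:
carry_out --motion '[[[0, -0.04, 0, 0, 0, 0, -1], [0, -0.06, 0, 0, 0, 0, -1], [0, -0.065, 0, 0, 0, 0, -1], [0, -0.065, 0, 0, 0, 0, -1]]]'

```text
t: 8.8
ee_pos: [616.0, -144.5, 226.8]
tcp_rot: [0.997, 0.071, -0.0, -0.0]
wrist_force: [0.0, -0.1, -0.2]
width: 0.6
```

Run:
```python
from h import *
s=r.state(); print(s["t"],s["ee_pos"],s["tcp_rot"])
im=r.camera("wrist"); cv2.imwrite("pics/w4.png",im[:,:,::-1])
for q in("beaker_middle","beaker_middle_mouth","beaker_small","beaker_large"):print(q,[(np.round(d["location"]),round(d["p"],2)) for d in r.find_in("wrist",q)[:3]])
```

```text
8.8 [ 616.02889307 -144.46833786  226.75884279] [ 9.97497634e-01  7.06990060e-02 -6.48101655e-05 -3.40967298e-04]
beaker_middle [(array([ 625., -251.,   55.]), 0.7)]
beaker_middle_mouth [(array([ 624., -250.,   56.]), 0.78)]
beaker_small [(array([ 556., -146.,   15.]), 0.59)]
beaker_large [(array([ 554., -319.,   79.]), 0.56)]
```

View pics/w4.png

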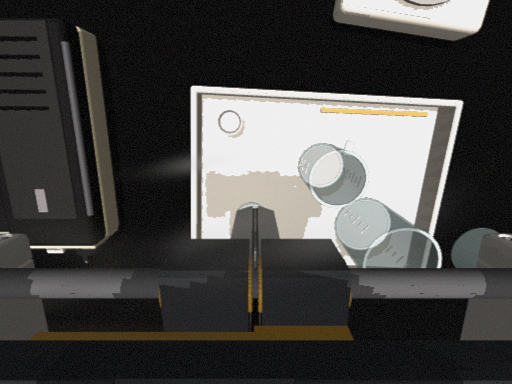

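Run:
```python
from h import *
s=r.state(); p,q=s["ee_pos"],s["tcp_rot"]
im=cv2.imread("pics/w4.png"); 
def wproj(P):
    c=r.get_calibration("wrist"); f=192/np.tan(np.radians(c["vertical_fov"]/2)); M=np.array(c["mount"]); Rw=Ro.from_quat(q).as_matrix()
    x=Rw.T@(np.array(P)-p); x=M[:3,:3].T@(x-M[:3,3]); return [f*x[0]/x[2]+c["cx"],f*x[1]/x[2]+c["cy"]]
print(wback((338,177),97,p,q),wback((323,167),5,p,q))
big=cv2.resize(im[120:240,270:430],None,fx=5,fy=5,interpolation=cv2.INTER_CUBIC)
th=np.linspace(0,6.283,60)
for z in(5,97):
    pts=np.array([wproj((627+34*np.cos(t),-240+34*np.sin(t),z)) for t in th])
    cv2.polylines(big,[(((pts-[270,120])+.4)*5).astype(int)],True,(0,0,255) if z==97 else (0,200,0),1)
cv2.imwrite("pics/w4c.png",big)
```

```text
[ 630.88047249 -238.16652683   97.        ] [ 626.32464618 -244.00678214    5.        ]
```

View pics/w4c.png

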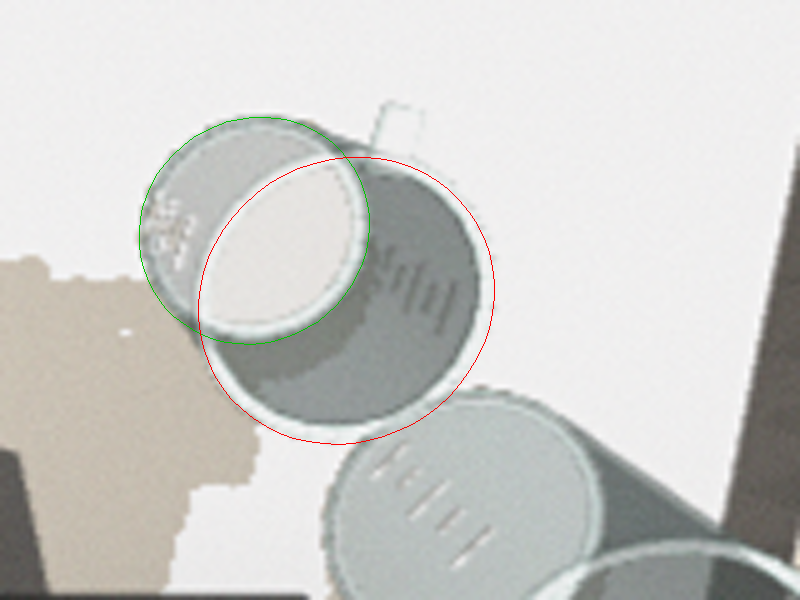

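Call:
carry_out --motion '[[[0.012, -0.045, 0, 0, 0, 0, -1], [0.012, -0.08, 0, 0, 0, 0, -1], [0.012, -0.0955, -0.03, 0, 0, 0, -1], [0.012, -0.0955, -0.07, 0, 0, 0, -1], [0.012, -0.0955, -0.094, 0, 0, 0, -1]]]'

```text
t: 9.68
ee_pos: [627.3, -240.9, 131.1]
tcp_rot: [0.998, 0.07, -0.001, -0.0]
wrist_force: [0.4, 0.5, 0.3]
width: 0.4
```

Call:
carry_out --motion '[[[0, 0, 0, 0, 0, 0, -1], [0, 0, 0, 0, 0, 0, -1], [0, 0, 0, 0, 0, 0, -1], [0, 0, 0, 0, 0, 0, -1], [0, 0, 0, 0, 0, 0, -1]]]'

```text
t: 10.3
ee_pos: [628.1, -241.5, 133.4]
tcp_rot: [0.998, 0.07, 0.0, 0.0]
wrist_force: [0.2, -0.2, -0.4]
width: 0.4
```

Run:
```python
from h import *
s=r.state(); print(s["t"],s["ee_pos"],s["wrist_force"])
im=r.camera("side"); cv2.imwrite("pics/s5.png",cv2.resize(im[60:200,180:320,::-1],None,fx=4,fy=4,interpolation=cv2.INTER_CUBIC))
```

```text
10.3 [ 628.08733327 -241.4537157   133.42970935] [ 0.15493839 -0.17562899 -0.44373989]
```

View pics/s5.png

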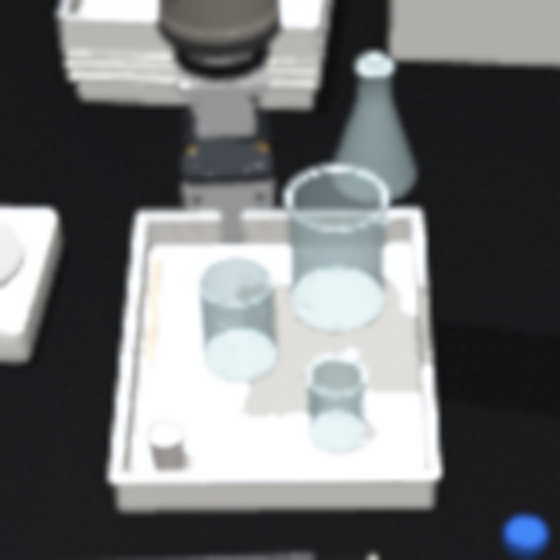

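Call:
carry_out --motion '[[[0, 0, 0, 0, 0, 0, -1], [0, 0, 0, 0, 0, 0, -1], [0, 0, 0, 0, 0, 0, -1], [0, 0, 0, 0, 0, 0, -1], [0, 0, 0, 0, 0, 0, -1]]]'

```text
t: 10.98
ee_pos: [627.9, -241.4, 132.9]
tcp_rot: [0.998, 0.07, -0.0, -0.0]
wrist_force: [0.1, 0.0, -0.0]
width: 0.2
```

Call:
carry_out --motion '[[[0, 0, 0, 0, 0, 0, -1], [0, 0, 0, 0, 0, 0, -1], [0, 0, 0, 0, 0, 0, -1], [0, 0, 0, 0, 0, 0, -1], [0, 0, 0, 0, 0, 0, -1]]]'

```text
t: 11.6
ee_pos: [628.0, -241.4, 133.0]
tcp_rot: [0.998, 0.07, 0.0, -0.0]
wrist_force: [-0.7, 0.1, -0.6]
width: 0.4
```

Call:
carry_out --motion '[[[0, 0, 0, 0, 0, 0, -1], [0, 0, 0, 0, 0, 0, -1], [0, 0, 0, 0, 0, 0, -1], [0, 0, 0, 0, 0, 0, -1], [0, 0, 0, 0, 0, 0, -1]]]'

```text
t: 12.22
ee_pos: [627.9, -241.4, 132.9]
tcp_rot: [0.998, 0.07, -0.0, -0.0]
wrist_force: [-0.2, 1.1, 0.0]
width: 0.4
```

Call:
carry_out --motion '[[[0, 0, 0, 0, 0, 0, -1], [0, 0, 0, 0, 0, 0, -1], [0, 0, 0, 0, 0, 0, -1], [0, 0, 0, 0, 0, 0, -1], [0, 0, 0, 0, 0, 0, -1]]]'

```text
t: 12.85
ee_pos: [628.0, -241.4, 133.0]
tcp_rot: [0.998, 0.07, 0.0, -0.0]
wrist_force: [0.2, 0.6, 0.9]
width: 0.3
```

Call:
carry_out --motion '[[[0, 0, 0.03, 0, 0, 0, -1], [0, 0, 0.075, 0, 0, 0, -1], [0, 0.04, 0.09, 0, 0, 0, -1], [0, 0.09, 0.09, 0, 0, 0, -1], [0, 0.145, 0.09, 0, 0, 0, -1]]]'

```text
t: 13.48
ee_pos: [627.9, -95.4, 223.3]
tcp_rot: [0.998, 0.07, 0.0, 0.0]
wrist_force: [0.7, 0.2, -0.4]
width: 0.8
```

Call:
carry_out --motion '[[[-0.007, 0.055, 0, 0, 0, 0, -1], [-0.014, 0.11, 0, 0, 0, 0, -1], [-0.021, 0.165, 0, 0, 0, 0, -1], [-0.028, 0.22, 0, 0, 0, 0, -1], [-0.035, 0.27, 0, 0, 0, 0, -1]]]'

```text
t: 14.1
ee_pos: [592.5, 175.6, 223.2]
tcp_rot: [0.998, 0.07, 0.0, -0.0]
wrist_force: [0.3, 0.3, -0.4]
width: 0.4
```

Call:
carry_out --motion '[[[0, 0.03, 0, 0, 0, 0, -1], [0, 0.04, 0, 0, 0, 0, -1], [0, 0.04, 0, 0, 0, 0, -1]]]'

```text
t: 14.48
ee_pos: [593.0, 213.3, 222.8]
tcp_rot: [0.998, 0.07, -0.0, 0.0]
wrist_force: [1.1, -1.1, -0.1]
width: 0.7
```

Run:
```python
from h import *
s=r.state(); print(s["t"],s["ee_pos"],s["tcp_rot"])
im=r.camera("wrist"); cv2.imwrite("pics/w6.png",im[:,:,::-1])
print([(np.round(d["location"]),round(d["p"],2)) for d in r.find_in("wrist","rack_middle")[:3]])
```

```text
14.475 [593.01980943 213.29720092 222.8281088 ] [ 9.97530868e-01  7.02292447e-02 -9.16214199e-05  1.06825932e-04]
[(array([604., 292.,  97.]), 0.84)]
```

View pics/w6.png

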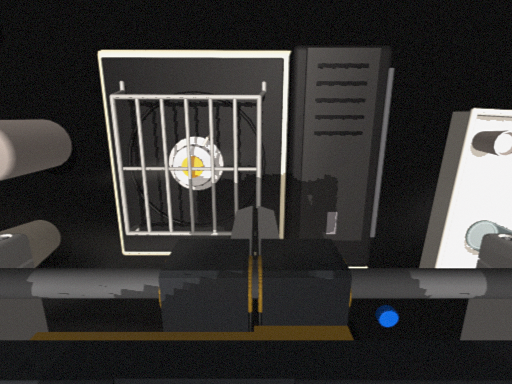

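Run:
```python
from h import *
s=r.state(); p,q=s["ee_pos"],s["tcp_rot"]
for u in((191,168),(113,96),(261,97),(123,169),(258,169)): print(u,wback(u,97,p,q).round(1))
```

```text
(191, 168) [595.9 285.8  97. ]
(113, 96) [661.7 373.8  97. ]
(261, 97) [682.3 218.7  97. ]
(123, 169) [584.2 361.5  97. ]
(258, 169) [605.2 211.   97. ]
```

Call:
carry_out --motion '[[[0.001, 0.04, 0, 0, 0, 0, -1], [0.001, 0.074, 0, 0, 0, 0, -1], [0.001, 0.074, -0.04, 0, 0, 0, -1], [0.001, 0.074, -0.075, 0, 0, 0, -1], [0.001, 0.074, -0.088, 0, 0, 0, -1]]]'

```text
t: 15.2
ee_pos: [593.7, 285.6, 133.1]
tcp_rot: [0.998, 0.069, -0.001, 0.001]
wrist_force: [0.9, -0.7, 0.2]
width: 0.7
```

Call:
carry_out --motion '[[[0, 0, 0, 0, 0, 0, -1], [0, 0, 0, 0, 0, 0, -1], [0, 0, 0, 0, 0, 0, -1], [0, 0, 0, 0, 0, 0, -1], [0, 0, 0, 0, 0, 0, -1]]]'

```text
t: 15.82
ee_pos: [594.1, 287.7, 135.3]
tcp_rot: [0.998, 0.07, 0.0, -0.0]
wrist_force: [-0.2, -0.2, 0.1]
width: 0.3
```

Call:
carry_out --motion '[[[0, 0, 0, 0, 0, 0, -1], [0, 0, 0, 0, 0, 0, -1], [0, 0, 0, 0, 0, 0, -1], [0, 0, 0, 0, 0, 0, -1], [0, 0, 0, 0, 0, 0, -1]]]'

```text
t: 16.45
ee_pos: [594.0, 287.6, 134.9]
tcp_rot: [0.998, 0.07, -0.0, -0.0]
wrist_force: [-0.7, -0.5, 0.1]
width: 0.7
```

Call:
carry_out --motion '[[[0, 0, 0, 0, 0, 0, -1], [0, 0, 0, 0, 0, 0, -1], [0, 0, 0, 0, 0, 0, -1], [0, 0, 0, 0, 0, 0, -1], [0, 0, 0, 0, 0, 0, -1]]]'

```text
t: 17.08
ee_pos: [593.9, 287.6, 135.0]
tcp_rot: [0.998, 0.07, 0.0, -0.0]
wrist_force: [-0.3, -0.3, 0.1]
width: 0.3
```

Call:
carry_out --motion '[[[0, 0, 0, 0, 0, 0, -1], [0, 0, 0, 0, 0, 0, -1], [0, 0, 0, 0, 0, 0, -1], [0, 0, 0, 0, 0, 0, -1], [0, 0, 0, 0, 0, 0, -1]]]'

```text
t: 17.7
ee_pos: [593.9, 287.6, 134.9]
tcp_rot: [0.998, 0.07, -0.0, -0.0]
wrist_force: [-0.3, 0.1, -0.4]
width: 0.6
```

Call:
carry_out --motion '[[[0, 0, 0, 0, 0, 0, -1], [0, 0, 0, 0, 0, 0, -1], [0, 0, 0, 0, 0, 0, -1], [0, 0, 0, 0, 0, 0, -1], [0, 0, 0, 0, 0, 0, -1]]]'

```text
t: 18.32
ee_pos: [593.9, 287.6, 135.0]
tcp_rot: [0.998, 0.07, 0.0, -0.0]
wrist_force: [0.6, 0.1, 0.2]
width: 0.6
```

Run:
```python
from h import *
s=r.state(); print(s["t"],s["ee_pos"],s["wrist_force"])
im=r.camera("side"); cv2.imwrite("pics/s7.png",im[:,:,::-1])
```

```text
18.325 [593.94770182 287.63745378 134.98392931] [0.56835333 0.08957596 0.2397829 ]
```

View pics/s7.png

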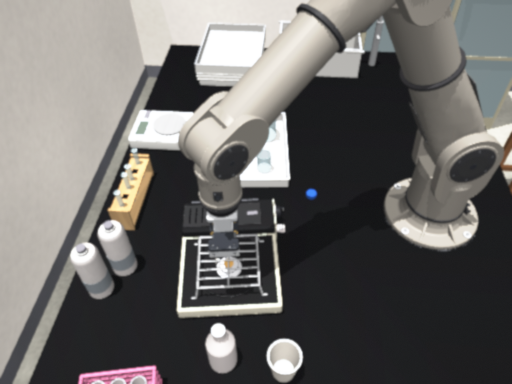

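The side view shows the shut fingertips above the rack's middle, around pixel (229, 258). The paddle is down at about (281, 228), and the bottle, paper cup and cap are where they started.

Run:
```python
from station import r
print(r.sign_off())
```

```text
the job is handed in; nothing more can be done
None
```

The lever is pressed home, both things have been pointed at in the order asked, and I handed the job in at about 18 s with the arm still pointing at the rack.

- **Lever:** I pressed it with the shut fingertips until it stopped, at a fingertip height of 42.9 mm. The force rose from about 4 N to 28 N there. After I let go, both the wrist view and the side view showed the paddle down; the network put it at a height of 39 mm, against 42 mm expected for home.
- **Middle beaker:** I pointed at (628, -241) mm, 36 mm above the rim, and held still for about 3 s. A circle of the beaker's known size, drawn in the wrist picture at a centre of (627, -240), fitted within a few millimetres. The side picture taken while pointing showed all three beakers upright, with the tip clear of the rim.
- **Rack middle:** I pointed at (594, 288) mm, 37 mm above the rack, and held still for about 3 s. The side, top and wrist views agree on its middle within about 3 mm. The network's reports for it ran from 565 to 604 mm in x, so I used my own measurements.

The wrist force stayed near zero in every reading apart from the lever press. In the last side view, the bottle, paper cup and cap stood where they started. The arm hid part of the tray, so I could not check all of it after leaving the beaker.

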